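# Find the empty compartment under the rocking lid

### The arm

A 6-joint arm with a two-finger parallel gripper is mounted at the origin on the work surface. World frame = base frame: x ahead of the robot, y to its left, z up, the work surface at z = 0. Lengths are in m, angles in degrees, forces in N, time in s.
With the tool pointing down it reaches from about 0.35 to 0.875 m from the base axis. Payload 4.2 kg.
Tool frame: the origin (TCP) lies midway between the tips of the shut fingers; the grasp point (between the pads) lies 19 mm behind it; z points along the fingers, y is the direction in which the jaws open and shut (so a half turn about z gives the same grasp; the last joint's range is limited). The gripper opens to 87 mm and grips with 3 to 60 N. Pads are 19 mm wide; open, the fingers measure 117 mm over their backs; the gripper's body (75 mm by 190 mm) begins 51 mm behind the grasp point.
Start: joints at [-59.553, 22.042, 0.453, 0, -68.411, -14.817], TCP at [0.168, -0.602, 0.223] pointing down, gripper open.
Joint ranges: [-179.83, 179.83], [-69.29, 118.12], [-61.27, 80.66], [-181.25, 117.63], [-171.15, -9.14], [-177.46, 177.46]. Speed limits (degrees/s): [159.86, 159.86, 180, 180, 180, 180].

### API

Orientations are given as a 3x3 rotation matrix whose columns are the frame's x, y, z axes.
In Python, from station import r gives the robot as it stands.
- The arm moves only by the tool play_rows, never from a script. Its argument "commands" is a list that holds one entry, the list of rows, each a list of 7 numbers: the shift along the world's x, y, z in m, then the turn, a rotation vector about the world's x, y, z in rad, then the closure, from 0 (fully open) to 1 (shut). A call has 1 to 5 rows; each row is the pose to reach, as a shift and turn from the pose commanded when the call began; what a row does not reach only later rows make up. A row lasts 1/10 s, in which the tool goes at most 50 mm and 8.59 degrees, less where a joint would pass 70% of its speed; a pose out of reach is approached as far as the arm can. A call with a gripper value outside its range is refused whole. The fingers move at their own pace and stop on an object; the grip force is fixed at half the most. Time passes only in rows, so rows that repeat a pose let the fingers close. It gives the time, the measured TCP pose, the force and the opening at its end, in the units of the state.
- r.sense(): the state, without advancing time (a new reading comes with each control period).
- r.capture(name): name is "scene" or "side" or "wrist"; returns a dict with "image" (420x560x3 uint8, red, green, blue), "range_z" (420x560 float32, m along the optical axis (not along the pixel's ray), 0 where there is no reading), "intrinsics" (3x3 intrinsics, pixels), "extrinsics" (4x4, takes a point from camera to world coordinates); the wrist camera has in their place "mount" (4x4, takes a point from camera to tool coordinates, whose origin is the TCP and whose axes are the flange's). Camera axes: x right, y up, looking along -z (the intrinsics and any distortion apply to the point x, -y, -z); pixel columns grow to the right and rows downward; lengths in m; the calibration is good to about 2 mm. A picture is of the moment at which its call begins: read the wrist's pose just before it.
- r.finish_job(): hands the job in, once; it reports no verdict.
The state is a dict: "time_s": time; "joints": joint angles; "joint_velocities": joint speeds; "effort": joint torques, N m; "tcp_pos": TCP position; "ee_rot": TCP orientation; "wrist_force": force on the tool from outside, world axes, zero at the start; "moment": the same for the moment, N m; "gripper_width": opening from 0.0 (shut) to 1.0 (fully open).
Only numpy, scipy, OpenCV 4.12 (cv2) and the standard library are available. Lean on these libraries where they do the work, as an engineer would, in place of code of your own. Each camera call takes 0.05 s, during which the arm holds its last target. There are 200 camera calls.

### The job

Three of the four compartments in the storage riser are packed full, so their lids cannot tip; the empty one looks the same. With the fingertips press lightly on the yellow dots until you find the lid that rocks, then push that lid on round until it stands upright and leave it open, the others shut. Do not pick up, shift or knock over any of the art materials.

Things in the scene. Friction and masses are not known exactly. Their poses are not given: they have to be found in the camera images.
- riser: fixed plywood storage riser, 117 (x) by 490 (y) by 85 mm high; origin at the centre of its underside, x to its far side, z up. Four identical blue lids lie flush in its top, centred at riser y = +138, +46, -46, -138 mm, with a 61 mm wide pad at each end. All pivot axes run along y at riser x = +17.5, z = 81 mm. Compartments are 80 mm deep, dividers 8 mm thick
- lid1 (a joint): tilt in rad of lid 1 (at riser y = +138 mm): 0 = closed, flush; grows as its near end sinks and its far end rises; 1.57 = upright, stop at 1.6. Blue board 85 (x) by 82 (y) by 8 mm, its pivot (thin dark line) 60 mm from the near end. Balanced, stiff pivot: about 1.5 N at the dot moves it; it stays where left. Over a full compartment it gives under 3 mm, then is solid
- lid1_press (a point): centre of the yellow dot (20 mm across) on the top face of lid 1, 45 mm to the near side of the pivot; it moves with the lid
- lid2 (a joint): tilt in rad of lid 2 (at riser y = +46 mm): 0 = closed, flush; grows as its near end sinks and its far end rises; 1.57 = upright, stop at 1.6. Blue board 85 (x) by 82 (y) by 8 mm, its pivot (thin dark line) 60 mm from the near end. Balanced, stiff pivot: about 1.5 N at the dot moves it; it stays where left. Over a full compartment it gives under 3 mm, then is solid
- lid2_press (a point): centre of the yellow dot (20 mm across) on the top face of lid 2, 45 mm to the near side of the pivot; it moves with the lid
- lid3 (a joint): tilt in rad of lid 3 (at riser y = -46 mm): 0 = closed, flush; grows as its near end sinks and its far end rises; 1.57 = upright, stop at 1.6. Blue board 85 (x) by 82 (y) by 8 mm, its pivot (thin dark line) 60 mm from the near end. Balanced, stiff pivot: about 1.5 N at the dot moves it; it stays where left. Over a full compartment it gives under 3 mm, then is solid
- lid3_press (a point): centre of the yellow dot (20 mm across) on the top face of lid 3, 45 mm to the near side of the pivot; it moves with the lid
- lid4 (a joint): tilt in rad of lid 4 (at riser y = -138 mm): 0 = closed, flush; grows as its near end sinks and its far end rises; 1.57 = upright, stop at 1.6. Blue board 85 (x) by 82 (y) by 8 mm, its pivot (thin dark line) 60 mm from the near end. Balanced, stiff pivot: about 1.5 N at the dot moves it; it stays where left. Over a full compartment it gives under 3 mm, then is solid
- lid4_press (a point): centre of the yellow dot (20 mm across) on the top face of lid 4, 45 mm to the near side of the pivot; it moves with the lid
- eraser: white and green eraser 22 x 46 x 13 mm lying on the riser's +y end pad; origin under its centre. To be left alone
- tin: flat metal charcoal tin 80 x 38 x 16 mm lying on the riser's -y end pad; origin under its centre. To be left alone
- jar: glass jar, 72 mm across, 100 mm high, with two brushes standing up to 155 mm, behind the riser; origin under its centre. To be left alone
- palette: white paint palette 85 x 140 x 12 mm on the desk in front of the riser; origin under its centre. To be left alone
- tube: orange paint tube 34 x 102 x 18 mm lying in front of the riser; origin under its centre. To be left alone
- tape: roll of yellow tape, 90 mm across, 24 mm high, lying behind the riser; origin under its centre. To be left alone
- bottle: clear water bottle with a blue cap, 64 mm across, 190 mm high, behind the riser; origin under its centre. To be left alone

How it is judged (in metres and radians):
On the way:
1. the loose lid rocks under the fingers' push (value of joint any of lid1, lid2, lid3, lid4 above 0.1 rad and not (value of joint any of lid1, lid2, lid3, lid4 above 1.2 rad) and contact force between the fingers and riser above 0.2 N), for 0.04 s.
At the end, for the whole second after the job is handed in: one lid stands tilted by more than 1.25 rad (72 degrees) and is at rest, the other three are below 0.1 rad, and every bystander is within 30 mm of where it began (((value of joint lid1 above 1.25 rad and velocity of joint lid1 below 0.1 rad/s and value of joint each of lid2, lid3, lid4 below 0.1 rad) or (value of joint lid2 above 1.25 rad and velocity of joint lid2 below 0.1 rad/s and value of joint each of lid1, lid3, lid4 below 0.1 rad) or (value of joint lid3 above 1.25 rad and velocity of joint lid3 below 0.1 rad/s and value of joint each of lid1, lid2, lid4 below 0.1 rad) or (value of joint lid4 above 1.25 rad and velocity of joint lid4 below 0.1 rad/s and value of joint each of lid1, lid2, lid3 below 0.1 rad)) and distance of each of eraser, tin, jar, palette, tube, tape, bottle from where it was at the start of the episode below 0.03 m); the robot touches nothing.
It fails at once if an art material was lifted, shifted by more than 30 mm or knocked over (distance of any of eraser, tin, jar, palette, tube, tape, bottle from where it was at the start of the episode above 0.03 m or angle between any of eraser, tin, jar, palette, tube, tape, bottle's own z axis and vertical above 0.5 rad).
It fails at once if the riser or a lid was pushed with more than 60 N (contact force between any of the fingers, the arm and riser above 60 N).
It also fails if it takes over 43 s, if anything falls off the work surface, if the arm or the gripper's body presses on something with over 40 N, if the wrist force passes 120 N, or if a joint passes its speed limit or range.

## Working session

There is one attempt and no reset: what is moved stays moved. The work goes in short steps, Python scripts to look and compute and a tool call to move; the robot and the scene stay as the last step left them, time stands still between calls to the robot, and variables do not carry over. Pictures are saved under pics/ and viewed, about 8 in all and at most 12, crops included, and the job is handed in when it is done.

Besides the shell and the picture viewer there is one more tool, called after "Request:" as name(argument=value, ...), one argument or row to a line, values as JSON. play_rows: Moves the arm, as the interface text tells. Its arguments: {"type":"object","properties":{"commands":{"type":"array","items":{"type":"array","items":{"type":"array","items":{"type":"number"}}}}},"required":["commands"]}

```bash
mkdir -p pics
python3 - <<'E'
from station import r
import cv2,pickle
s=r.sense();print(s)
d={}
for n in("scene","side"):
    c=r.capture(n);d[n]=c;cv2.imwrite(f"pics/{n}0.png",cv2.cvtColor(cv2.resize(c["image"],(784,588)),cv2.COLOR_RGB2BGR))
    print(n,c["intrinsics"],c["extrinsics"])
pickle.dump(d,open("d0.pkl","wb"))
E
```

```text
{'time_s': 0.0, 'joints': array([-5.95541106e+01,  2.20911911e+01,  3.77917955e-01, -2.81520218e-02,
       -6.84126098e+01, -1.48172713e+01]), 'joint_velocities': array([ 0.00732597,  0.04224886, -0.03637541, -0.07438161, -0.01970844,
       -0.07096045]), 'effort': array([ 3.82644548e-04, -3.90662420e+01,  1.87406248e+01,  4.21982288e+00,
        1.09453057e-02, -2.03819441e-04]), 'tcp_pos': array([ 0.16822395, -0.60128777,  0.22144455]), 'ee_rot': array([[-9.63076904e-01, -2.69225481e-01, -7.19407326e-04],
       [-2.69226416e-01,  9.63074566e-01,  2.12558959e-03],
       [ 1.20580016e-04,  2.24078970e-03, -9.99997482e-01]]), 'wrist_force': array([-0.70067925,  0.19087373, -0.305632  ]), 'moment': array([0.0060915 , 0.03685591, 0.0400428 ]), 'gripper_width': 0.9972409859800256}
scene [[455.58314114   0.         270.71772141]
 [  0.         455.58314114 212.30955338]
 [  0.           0.           1.        ]] [[-0.67655113 -0.41214504  0.61025817  1.07269105]
 [ 0.73617915 -0.39863378  0.54692903  0.42306561]
 [ 0.01785544  0.8192848   0.57310872  0.56537404]
 [ 0.          0.          0.          1.        ]]
side [[494.76084193   0.         287.85022217]
 [  0.         494.76084193 213.91473004]
 [  0.           0.           1.        ]] [[-8.08853408e-01  4.22717019e-01 -4.08737674e-01  1.85113914e-01]
 [-5.88009603e-01 -5.82581630e-01  5.61109036e-01  5.06435689e-01]
 [-9.32721395e-04  6.94196633e-01  7.19784804e-01  7.65636978e-01]
 [ 0.00000000e+00  0.00000000e+00  0.00000000e+00  1.00000000e+00]]
```

View pics/scene0.png

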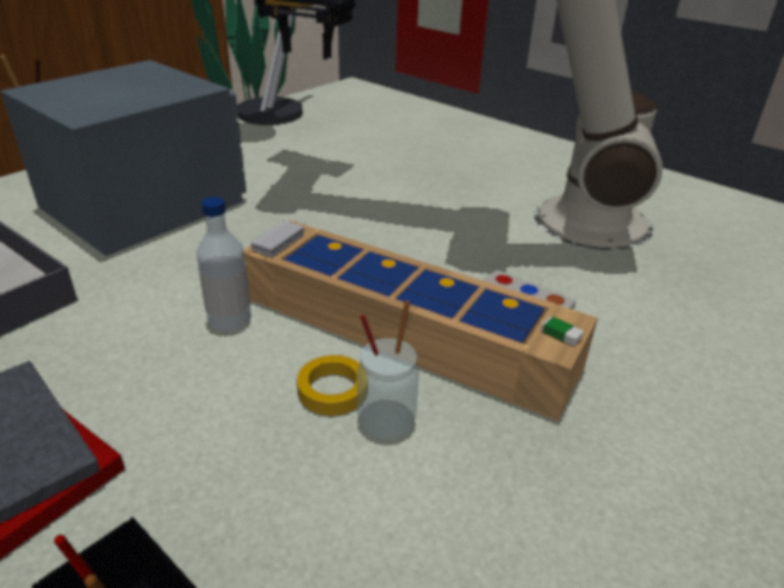

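View pics/side0.png

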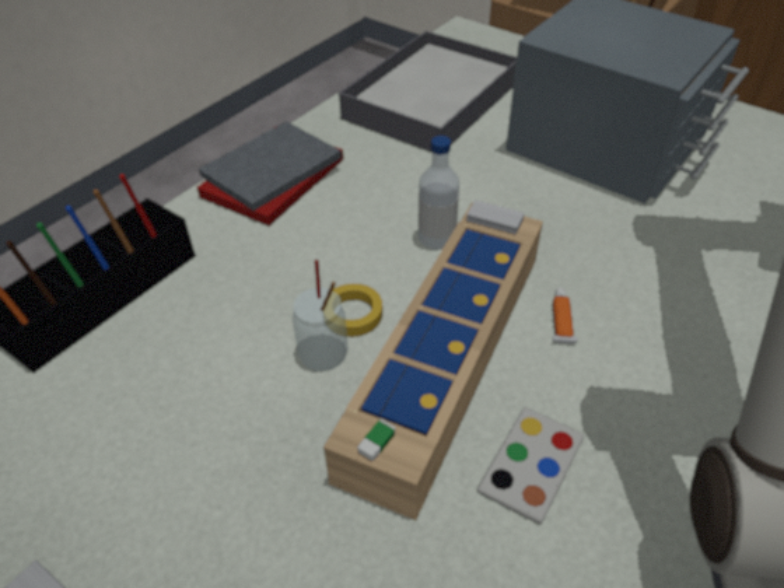

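Scene view: dots at about (335,246), (388,264), (447,283), (510,303) for lids 4 to 1. Side view: the same dots at (502,258), (481,300), (457,347), (429,401). Both are in the 784-wide image, and the bottle, jar and tape stand behind the riser.

```bash
cat > tri.py <<'E'
import numpy as np,cv2,pickle
d=pickle.load(open("d0.pkl","rb"))
def refine(c,px):
    h=cv2.cvtColor(c["image"],cv2.COLOR_RGB2HSV);m=cv2.inRange(h,(15,110,90),(35,255,255))
    u,v=[int(round(a/1.4)) for a in px];w=9
    ys,xs=np.nonzero(m[v-w:v+w+1,u-w:u+w+1]);return np.array([xs.mean()+u-w,ys.mean()+v-w]),len(xs)
def ray(c,p):
    K,E=c["intrinsics"],c["extrinsics"];x=np.array([(p[0]-K[0,2])/K[0,0],-(p[1]-K[1,2])/K[1,1],-1]);return E[:3,3],E[:3,:3]@x
S=[(510,303),(447,283),(388,264),(335,246)];T=[(429,401),(457,347),(481,300),(502,258)]
P=[]
for a,b in zip(S,T):
    pa,na=refine(d["scene"],a);pb,nb=refine(d["side"],b)
    o1,r1=ray(d["scene"],pa);o2,r2=ray(d["side"],pb)
    t=np.linalg.lstsq(np.c_[r1,-r2],o2-o1,rcond=None)[0];q1=o1+t[0]*r1;q2=o2+t[1]*r2
    z1=d["scene"]["range_z"][tuple(np.round(pa[::-1]).astype(int))];z2=d["side"]["range_z"][tuple(np.round(pb[::-1]).astype(int))]
    P.append((q1+q2)/2);print(na,nb,P[-1].round(4),np.linalg.norm(q1-q2).round(4),(o1+z1*r1).round(4),(o2+z2*r2).round(4))
P=np.array(P);dy=P[0]-P[3];a=np.arctan2(-dy[0],dy[1]);print("yaw",np.degrees(a),"len",np.linalg.norm(dy),"spacing",np.linalg.norm(np.diff(P,axis=0),axis=1))
E
python3 tri.py
```

```text
96 83 [0.4476 0.0945 0.0879] 0.0022 [0.4405 0.0898 0.083 ] [0.4484 0.0941 0.0852]
81 67 [0.4668 0.0054 0.0878] 0.0011 [0.4614 0.0012 0.0838] [0.4675 0.0044 0.0855]
69 54 [ 0.4859 -0.0847  0.0875] 0.0017 [ 0.4833 -0.0876  0.0859] [ 0.4857 -0.0839  0.0872]
64 46 [ 0.5048 -0.1749  0.0877] 0.0027 [ 0.5003 -0.1807  0.0848] [ 0.505  -0.1747  0.086 ]
yaw 11.979272069922832 len 0.27533827219006374 spacing [0.09113511 0.09212277 0.09208155]
```

```bash
cat >> tri.py <<'E'
ex=np.array([np.cos(a),np.sin(a),0]);ey=np.array([-np.sin(a),np.cos(a),0]);O=P.mean(0)+.0275*ex;O[2]=0
for n,p,q in [("red brush",(363,318),(318,262)),("brown brush",(407,305),(333,284)),("cap",(213,203),(440,142))]:
    o1,r1=ray(d["scene"],np.array(p)/1.4);o2,r2=ray(d["side"],np.array(q)/1.4)
    t=np.linalg.lstsq(np.c_[r1,-r2],o2-o1,rcond=None)[0];m=(o1+t[0]*r1+o2+t[1]*r2)/2
    print(n,m.round(3),"riser",((m-O)@ex).round(3),((m-O)@ey).round(3))
print("O",O,"press x=-25:",[(O-.025*ex+y*ey).round(4).tolist() for y in(.138,.046,-.046,-.138)])
from station import r
c=r.capture("wrist");print(c["mount"].round(3))
E
python3 tri.py|tail -9
```

```text
yaw 11.979272069922832 len 0.27533827219006374 spacing [0.09113511 0.09212277 0.09208155]
red brush [0.667 0.035 0.146] riser 0.174 0.034
brown brush [0.621 0.059 0.151] riser 0.134 0.067
cap [ 0.661 -0.241  0.186] riser 0.111 -0.235
O [ 0.50317683 -0.03423323  0.        ] press x=-25: [[0.4501, 0.0956, 0.0], [0.4692, 0.0056, 0.0], [0.4883, -0.0844, 0.0], [0.5074, -0.1744, 0.0]]
[[ 0.001  0.97   0.242  0.066]
 [ 1.    -0.001 -0.     0.   ]
 [-0.     0.242 -0.97  -0.163]
 [ 0.     0.     0.     1.   ]]
```

Request:
play_rows(
  commands=[
    [[0.03, 0.04, 0.0, 0, 0, -0.063, 1], [0.06, 0.078, 0.0, 0, 0, -0.063, 1], [0.09, 0.116, 0.0, 0, 0, -0.063, 1], [0.12, 0.154, 0.0, 0, 0, -0.063, 1], [0.15, 0.192, 0.0, 0, 0, -0.063, 1]],
  ],
)

```text
time_s: 0.65
tcp_pos: [0.3191, -0.4082, 0.2224]
ee_rot: [[-0.978, -0.208, -0.0], [-0.208, 0.978, 0.0], [0.0, 0.0, -1.0]]
wrist_force: [1.1, -0.5, 0.2]
gripper_width: 0.633
```

Request:
play_rows(
  commands=[
    [[0.03, 0.037, 0, 0, 0, 0, 1], [0.06, 0.075, 0, 0, 0, 0, 1], [0.09, 0.112, 0, 0, 0, 0, 1], [0.12, 0.149, 0, 0, 0, 0, 1], [0.15, 0.187, 0, 0, 0, 0, 1]],
  ],
)

```text
time_s: 1.15
tcp_pos: [0.4692, -0.2211, 0.2225]
ee_rot: [[-0.978, -0.208, 0.0], [-0.208, 0.978, 0.0], [-0.0, 0.0, -1.0]]
wrist_force: [1.2, -0.1, -0.2]
gripper_width: 0.17
```

Request:
play_rows(
  commands=[
    [[0.02, 0.025, -0.02, 0, 0, 0, 1], [0.039, 0.048, -0.05, 0, 0, 0, 1], [0.039, 0.048, -0.09, 0, 0, 0, 1], [0.039, 0.048, -0.11, 0, 0, 0, 1], [0.039, 0.048, -0.12, 0, 0, 0, 1]],
  ],
)

```text
time_s: 1.65
tcp_pos: [0.5059, -0.1744, 0.1]
ee_rot: [[-0.978, -0.209, -0.005], [-0.209, 0.978, 0.001], [0.005, 0.002, -1.0]]
wrist_force: [0.2, 0.2, 0.6]
gripper_width: 0.004
```

Request:
play_rows(
  commands=[
    [[0, 0, -0.006, 0, 0, 0, 1], [0, 0, -0.009, 0, 0, 0, 1], [0, 0, -0.009, 0, 0, 0, 1]],
  ],
)

```text
time_s: 1.95
tcp_pos: [0.5079, -0.1751, 0.0942]
ee_rot: [[-0.978, -0.208, 0.001], [-0.208, 0.978, -0.0], [-0.001, -0.0, -1.0]]
wrist_force: [0.1, -0.2, 0.2]
gripper_width: 0.005
```

Run:
```python
from station import r
import cv2
s=r.sense();print(s["tcp_pos"],s["wrist_force"])
c=r.capture("side");cv2.imwrite("pics/side1.png",cv2.cvtColor(cv2.resize(c["image"][120:330,200:480],(784,588),interpolation=cv2.INTER_CUBIC),cv2.COLOR_RGB2BGR))
```

```text
[ 0.50786465 -0.17512487  0.09423754] [ 0.07396384 -0.18172599  0.18197271]
```

View pics/side1.png

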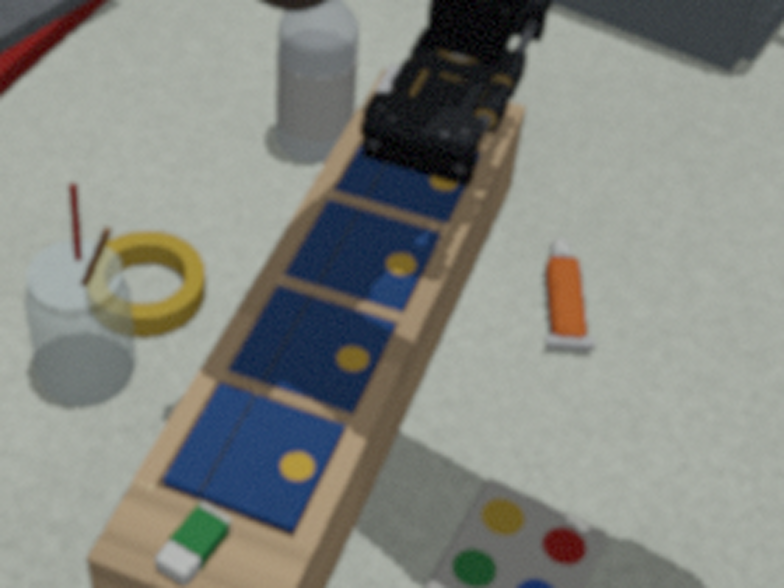

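The gripper is over lid 4 near its dot at (445,180), clear of bottle and tin. Now I press gently.

Request:
play_rows(
  commands=[
    [[0, 0, -0.004, 0, 0, 0, 1], [0, 0, -0.006, 0, 0, 0, 1], [0, 0, -0.008, 0, 0, 0, 1], [0, 0, -0.009, 0, 0, 0, 1], [0, 0, -0.009, 0, 0, 0, 1]],
  ],
)

```text
time_s: 2.5
tcp_pos: [0.5074, -0.1749, 0.0845]
ee_rot: [[-0.978, -0.208, -0.0], [-0.208, 0.978, -0.0], [0.0, -0.0, -1.0]]
wrist_force: [-0.5, -0.4, 0.1]
gripper_width: 0.003
```

Request:
play_rows(
  commands=[
    [[0, 0, -0.001, 0, 0, 0, 1], [0, 0, -0.002, 0, 0, 0, 1], [0, 0, -0.003, 0, 0, 0, 1], [0, 0, -0.003, 0, 0, 0, 1]],
  ],
)

```text
time_s: 2.9
tcp_pos: [0.5075, -0.1749, 0.0842]
ee_rot: [[-0.978, -0.209, 0.0], [-0.209, 0.978, -0.001], [-0.0, -0.001, -1.0]]
wrist_force: [-4.7, 3.1, 15.6]
gripper_width: 0.003
```

Lid 4 is solid (15.6 N, no travel). Next is lid 3.

Request:
play_rows(
  commands=[
    [[0, 0, 0.018, 0, 0, 0, 1], [-0.0095, 0.045, 0.018, 0, 0, 0, 1], [-0.019, 0.09, 0.016, 0, 0, 0, 1], [-0.019, 0.09, 0.008, 0, 0, 0, 1], [-0.019, 0.09, 0.006, 0, 0, 0, 1]],
  ],
)

```text
time_s: 3.4
tcp_pos: [0.488, -0.0839, 0.0871]
ee_rot: [[-0.978, -0.21, -0.001], [-0.21, 0.978, -0.0], [0.001, 0.0, -1.0]]
wrist_force: [0.3, 0.1, -0.2]
gripper_width: 0.005
```

Request:
play_rows(
  commands=[
    [[0, 0, -0.002, 0, 0, 0, 1], [0, 0, -0.004, 0, 0, 0, 1], [0, 0, -0.005, 0, 0, 0, 1], [0, 0, -0.006, 0, 0, 0, 1], [0, 0, -0.006, 0, 0, 0, 1]],
  ],
)

```text
time_s: 3.9
tcp_pos: [0.4887, -0.0855, 0.0841]
ee_rot: [[-0.978, -0.207, 0.001], [-0.207, 0.978, -0.0], [-0.001, -0.0, -1.0]]
wrist_force: [-7.5, 5.3, 18.7]
gripper_width: 0.011
```

Lid 3 is solid too (18.7 N). Next is lid 2.

Request:
play_rows(
  commands=[
    [[0, 0, 0.018, 0, 0, 0, 1], [-0.0095, 0.045, 0.018, 0, 0, 0, 1], [-0.019, 0.09, 0.016, 0, 0, 0, 1], [-0.019, 0.09, 0.008, 0, 0, 0, 1], [-0.019, 0.09, 0.006, 0, 0, 0, 1]],
  ],
)

```text
time_s: 4.4
tcp_pos: [0.4692, 0.0051, 0.0869]
ee_rot: [[-0.978, -0.209, -0.001], [-0.209, 0.978, -0.0], [0.001, -0.0, -1.0]]
wrist_force: [0.1, 0.3, -0.2]
gripper_width: 0.011
```

Request:
play_rows(
  commands=[
    [[0, 0, -0.002, 0, 0, 0, 1], [0, 0, -0.004, 0, 0, 0, 1], [0, 0, -0.005, 0, 0, 0, 1], [0, 0, -0.006, 0, 0, 0, 1], [0, 0, -0.006, 0, 0, 0, 1]],
  ],
)

```text
time_s: 4.9
tcp_pos: [0.4697, 0.004, 0.0841]
ee_rot: [[-0.978, -0.207, 0.0], [-0.207, 0.978, -0.001], [-0.0, -0.001, -1.0]]
wrist_force: [-8.6, 2.5, 19.9]
gripper_width: 0.009
```

Solid again (19.9 N). Next is lid 1, which should rock.

Request:
play_rows(
  commands=[
    [[0, 0, 0.018, 0, 0, 0, 1], [-0.0095, 0.045, 0.018, 0, 0, 0, 1], [-0.019, 0.09, 0.016, 0, 0, 0, 1], [-0.019, 0.09, 0.008, 0, 0, 0, 1], [-0.019, 0.09, 0.006, 0, 0, 0, 1]],
  ],
)

```text
time_s: 5.4
tcp_pos: [0.4501, 0.0948, 0.0869]
ee_rot: [[-0.978, -0.208, -0.001], [-0.208, 0.978, -0.001], [0.001, -0.0, -1.0]]
wrist_force: [-0.9, -0.4, -0.1]
gripper_width: 0.003
```

Request:
play_rows(
  commands=[
    [[0, 0, -0.002, 0, 0, 0, 1], [0, 0, -0.004, 0, 0, 0, 1], [0, 0, -0.005, 0, 0, 0, 1], [0, 0, -0.006, 0, 0, 0, 1], [0, 0, -0.006, 0, 0, 0, 1]],
  ],
)

```text
time_s: 5.9
tcp_pos: [0.4505, 0.0946, 0.0815]
ee_rot: [[-0.978, -0.207, 0.0], [-0.207, 0.978, -0.0], [0.0, -0.0, -1.0]]
wrist_force: [-0.1, -0.6, 0.7]
gripper_width: 0.004
```

Lid 1 rocks (2.7 mm more travel, under 1 N). I'll push on down.

Request:
play_rows(
  commands=[
    [[0, 0, -0.004, 0, 0, 0, 1], [0.001, 0, -0.01, 0, 0, 0, 1], [0.002, 0, -0.016, 0, 0, 0, 1], [0.002, 0, -0.02, 0, 0, 0, 1], [0.002, 0, -0.02, 0, 0, 0, 1]],
  ],
)

```text
time_s: 6.4
tcp_pos: [0.4519, 0.0951, 0.0606]
ee_rot: [[-0.978, -0.208, -0.002], [-0.208, 0.978, -0.001], [0.002, -0.0, -1.0]]
wrist_force: [-0.8, 0.0, 0.0]
gripper_width: 0.006
```

Request:
play_rows(
  commands=[
    [[0.001, 0, -0.005, 0, 0, 0, 1], [0.003, 0.001, -0.011, 0, 0, 0, 1], [0.006, 0.001, -0.017, 0, 0, 0, 1], [0.006, 0.001, -0.017, 0, 0, 0, 1]],
  ],
)

```text
time_s: 6.8
tcp_pos: [0.4581, 0.0959, 0.0434]
ee_rot: [[-0.978, -0.208, -0.002], [-0.208, 0.978, -0.001], [0.002, -0.0, -1.0]]
wrist_force: [0.9, 0.0, 0.1]
gripper_width: 0.005
```

Request:
play_rows(
  commands=[
    [[0.005, 0.001, 0, 0, 0, 0, 1], [0.01, 0.002, 0, 0, 0, 0, 1], [0.014, 0.003, 0, 0, 0, 0, 1], [0.017, 0.0036, 0, 0, 0, 0, 1], [0.017, 0.0036, 0, 0, 0, 0, 1]],
  ],
)

```text
time_s: 7.3
tcp_pos: [0.476, 0.0998, 0.0445]
ee_rot: [[-0.978, -0.208, 0.0], [-0.208, 0.978, 0.0], [-0.0, 0.0, -1.0]]
wrist_force: [-0.3, -1.0, -0.8]
gripper_width: 0.005
```

Request:
play_rows(
  commands=[
    [[0.001, 0, 0, 0, 0, 0, 1], [0.002, 0.0004, 0, 0, 0, 0, 1], [0.003, 0.0006, 0, 0, 0, 0, 1], [0.003, 0.0006, 0, 0, 0, 0, 1]],
  ],
)

```text
time_s: 7.7
tcp_pos: [0.4785, 0.1004, 0.0446]
ee_rot: [[-0.978, -0.208, 0.0], [-0.208, 0.978, 0.0], [-0.0, 0.0, -1.0]]
wrist_force: [-0.9, -0.6, -1.4]
gripper_width: 0.001
```

Run:
```python
from station import r
import cv2
s=r.sense();print(s["tcp_pos"],s["wrist_force"])
c=r.capture("scene");cv2.imwrite("pics/scene2.png",cv2.cvtColor(cv2.resize(c["image"][100:310,180:460],(784,588),interpolation=cv2.INTER_CUBIC),cv2.COLOR_RGB2BGR))
```

```text
[0.4785409  0.10036539 0.04458152] [-0.89608148 -0.60990903 -1.36877124]
```

View pics/scene2.png

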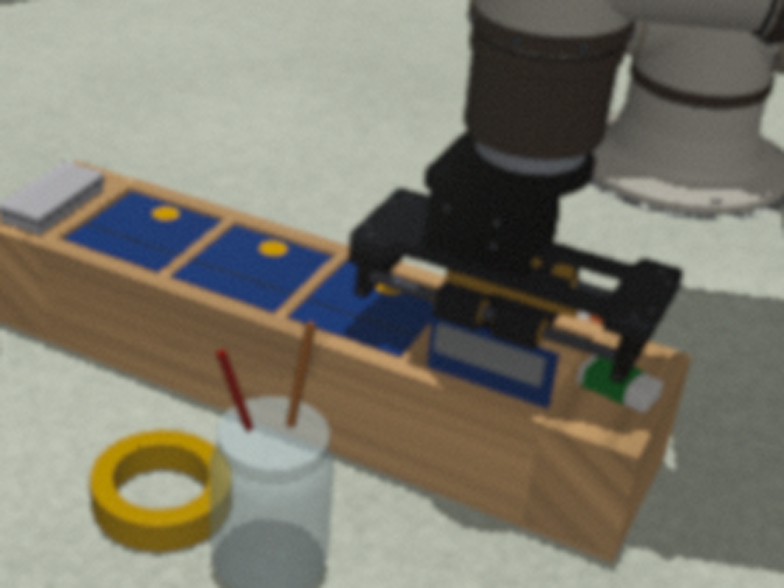

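Lid 1 stands upright: its underside faces the camera at (490,355). Lids 2 to 4 are flush. I'll back off first, then go straight up.

Request:
play_rows(
  commands=[
    [[-0.006, -0.0013, 0, 0, 0, 0, 1], [-0.012, -0.0025, 0, 0, 0, 0, 1], [-0.012, -0.0025, 0.02, 0, 0, 0, 1], [-0.012, -0.0025, 0.06, 0, 0, 0, 1], [-0.012, -0.0025, 0.1, 0, 0, 0, 1]],
  ],
)

```text
time_s: 8.25
tcp_pos: [0.466, 0.0977, 0.1457]
ee_rot: [[-0.978, -0.209, -0.0], [-0.209, 0.978, -0.0], [0.0, -0.0, -1.0]]
wrist_force: [0.4, 0.0, -0.6]
gripper_width: 0.005
```

Request:
play_rows(
  commands=[
    [[0, 0, 0.04, 0, 0, 0, 1], [-0.02, -0.04, 0.08, 0, 0, 0, 1], [-0.04, -0.08, 0.1, 0, 0, 0, 1], [-0.05, -0.12, 0.1, 0, 0, 0, 1], [-0.05, -0.16, 0.1, 0, 0, 0, 1]],
  ],
)

```text
time_s: 8.75
tcp_pos: [0.4152, -0.0634, 0.2467]
ee_rot: [[-0.978, -0.21, 0.006], [-0.21, 0.978, 0.001], [-0.006, 0.0, -1.0]]
wrist_force: [0.2, 0.7, -0.9]
gripper_width: 0.008
```

Request:
play_rows(
  commands=[
    [[0, -0.04, 0, 0, 0, 0, 1], [0, -0.08, 0, 0, 0, 0, 1], [0, -0.12, 0, 0, 0, 0, 1], [0, -0.16, 0, 0, 0, 0, 1], [0, -0.16, 0, 0, 0, 0, 1]],
  ],
)

```text
time_s: 9.25
tcp_pos: [0.4161, -0.2255, 0.2445]
ee_rot: [[-0.979, -0.203, 0.001], [-0.203, 0.979, -0.001], [-0.001, -0.001, -1.0]]
wrist_force: [-0.5, 0.2, -0.2]
gripper_width: 0.007
```

Run:
```python
from station import r
import cv2,numpy as np
s=r.sense();print(s["tcp_pos"],s["wrist_force"])
im=[cv2.resize(r.capture(n)["image"],(560,420))[y:y+300,x:x+390] for n,x,y in(("scene",100,100),("side",170,70))]
cv2.imwrite("pics/end.png",cv2.cvtColor(np.hstack(im),cv2.COLOR_RGB2BGR))
```

```text
[ 0.41612178 -0.22546828  0.24454599] [-0.47400158  0.17303728 -0.2471857 ]
```

View pics/end.png

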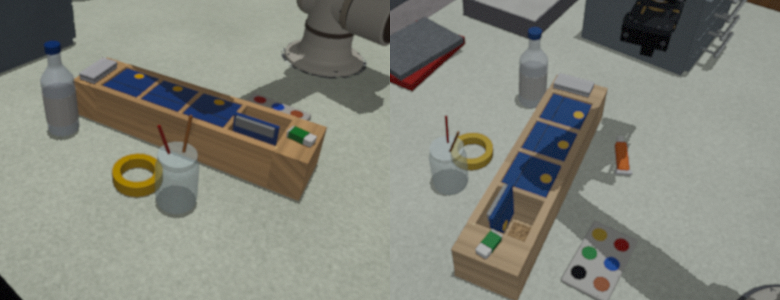

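The final picture shows lid 1 upright (left at (255,127), right at (500,207)) over the open compartment. The other lids are flush, and the bystanders are where they started. I'll hand in.

```bash
python3 -c "
from station import r
print(r.finish_job())"
```

```text
the job is handed in; nothing more can be done
None
```

Lid 1, next to the eraser, was the loose one. It now stands upright with the other three shut, and I handed the job in at about 9.4 s; no verdict is reported.

- **Finding it:** I pressed the dots with shut fingertips, starting from lid 4. Lids 4, 3 and 2 were solid at about 16–20 N with almost no travel. Lid 1 gave way under 1 N.
- **Opening it:** I pushed lid 1 down, then forward inside the compartment until the finger position corresponded to about 90° of tilt. I then backed the fingers off, lifted them straight up and moved the arm clear.
- **Last checks:** Pictures from both fixed cameras show lid 1 upright and lids 2–4 flush. The art materials look to be where they began and the arm is touching nothing. I judged the tilt from finger position and pictures, not by a direct measurement, and compared only the eraser's position with its starting pixels.
- **Disagreements:** The two-view measurement put the lid tops at about 88 mm, against 85 mm in the task text. Contact at about 84–85 mm agreed with the text. While pressing the solid lids, the wrist also showed sideways forces of up to about 9 N, which I didn't explain.

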